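Sort the part-used plaster tins by feel and shut the drawer

TASK

The small plaster tins on the bench look alike, but some are nearly used up and only their weight tells. Pull the cabinet drawer wide open and lift each tin to feel its weight: stand every tin of 150 g or more upright in the drawer's front compartments, and every lighter one upright in the cardboard tray (a tin within about 35 g of that mark may go to either). Only when all are sorted, push the drawer fully shut, without slamming it and without knocking over the water cup.

Things in the scene. Friction and masses are not known exactly. Their poses are not given: they have to be found in the camera images.
- tin1: One of up to five alike small closed tins (some may be absent): upright cylinder, 52 mm diameter, 46 mm tall, aluminium with a paper label and white lid. Origin: centre of its underside, z up along its axis. Its mass is hidden, anywhere from 50 to 250 g, and new in every run whatever the name. Starts standing on the bench to the robot's right.
- tin2: One of up to five alike small closed tins (some may be absent): upright cylinder, 52 mm diameter, 46 mm tall, aluminium with a paper label and white lid. Origin: centre of its underside, z up along its axis. Its mass is hidden, anywhere from 50 to 250 g, and new in every run whatever the name. Starts standing on the bench to the robot's right.
- tin3: One of up to five alike small closed tins (some may be absent): upright cylinder, 52 mm diameter, 46 mm tall, aluminium with a paper label and white lid. Origin: centre of its underside, z up along its axis. Its mass is hidden, anywhere from 50 to 250 g, and new in every run whatever the name. Starts standing on the bench to the robot's right.
- tin4: One of up to five alike small closed tins (some may be absent): upright cylinder, 52 mm diameter, 46 mm tall, aluminium with a paper label and white lid. Origin: centre of its underside, z up along its axis. Its mass is hidden, anywhere from 50 to 250 g, and new in every run whatever the name. Starts standing on the bench to the robot's right.
- tin5: One of up to five alike small closed tins (some may be absent): upright cylinder, 52 mm diameter, 46 mm tall, aluminium with a paper label and white lid. Origin: centre of its underside, z up along its axis. Its mass is hidden, anywhere from 50 to 250 g, and new in every run whatever the name. Starts standing on the bench to the robot's right.
- drawer (a joint): Travel of the cabinet's drawer, m: 0 fully shut against its stop, grows as it is pulled out towards the robot, 0.165 at its outer stop. Starts somewhat ajar. Dry friction about 2 N and light damping; it stays where it is left.
- drawer_handle (a point): Middle of the drawer's bar handle, 70 mm above the bench: a steel bar 10 mm thick, 100 mm long along the drawer's y, its centre 40 mm before the drawer's front face; can be pinched from above. Moves with the drawer. Axes: x into the cabinet (the drawer opens along -x), y to its left seen from the robot, z up.
- drawer_row (a point): Centre, on the drawer's floor (12 mm above the bench), of its row of five front compartments; moves with the drawer, same axes as the handle, 106 mm farther in (+x). Compartment centres at y = -0.122, -0.061, 0, 0.061, 0.122; each 58 mm wide in y, 108 mm long in x. A tin may stand anywhere in one. Neighbouring tins are 9 mm apart: close fingers along x.
- cabinet: Low wooden cabinet, fixed, 220 mm deep, 337 mm wide, 95 mm high, x into it, origin under its centre. Its front edge is 52 mm behind the handle bar when shut. The drawer's front board rises to 80 mm above the bench, its inner face 54 mm before the row's centre line; dividers top out at 40 mm, a crosswall 55 mm behind the row at 44 mm. Standing tins clear the cabinet top by 25 mm.
- tray: Low open cardboard tray, fixed, 128 mm (x) by 318 mm (y) and 34 mm high, walls and floor 4 mm thick. Origin: centre of its underside; x across, y along its length, z up. Takes all five tins in a row along y.
- water: Water cup, 76 mm across the rim, 70 mm tall, a bystander at the right. Origin: centre of its underside, z up.

How it is judged (in metres and radians):
On the way, in this order (a step that is already met when the one before it is completed fails the run):
1. the drawer is pulled wide open (at least 130 mm) (value of joint drawer above 0.13 m), for 0.2 s.
2. with the drawer open, every tin stands upright where its weight says: in the drawer's front compartments if heavy, in the tray if light (((x of tin1 in the frame of drawer_row between -0.04 and 0.04 m and y of tin1 in the frame of drawer_row between -0.145 and 0.145 m and z of tin1 in the frame of drawer_row between -0.006 and 0.008 m and angle between tin1's own z axis and vertical below 0.15 rad and contact force between tin1 and anything else above 1.13 N) or (x of tin1 in the frame of tray between -0.055 and 0.055 m and y of tin1 in the frame of tray between -0.15 and 0.15 m and z of tin1 in the frame of tray between -0.002 and 0.012 m and angle between tin1's own z axis and vertical below 0.15 rad and contact force between tin1 and anything else below 1.82 N)) and linear speed of each of tin1, tin2, tin3, tin4, tin5 below 0.03 m/s and ((x of tin2 in the frame of drawer_row between -0.04 and 0.04 m and y of tin2 in the frame of drawer_row between -0.145 and 0.145 m and z of tin2 in the frame of drawer_row between -0.006 and 0.008 m and angle between tin2's own z axis and vertical below 0.15 rad and contact force between tin2 and anything else above 1.13 N) or (x of tin2 in the frame of tray between -0.055 and 0.055 m and y of tin2 in the frame of tray between -0.15 and 0.15 m and z of tin2 in the frame of tray between -0.002 and 0.012 m and angle between tin2's own z axis and vertical below 0.15 rad and contact force between tin2 and anything else below 1.82 N)) and ((x of tin3 in the frame of drawer_row between -0.04 and 0.04 m and y of tin3 in the frame of drawer_row between -0.145 and 0.145 m and z of tin3 in the frame of drawer_row between -0.006 and 0.008 m and angle between tin3's own z axis and vertical below 0.15 rad and contact force between tin3 and anything else above 1.13 N) or (x of tin3 in the frame of tray between -0.055 and 0.055 m and y of tin3 in the frame of tray between -0.15 and 0.15 m and z of tin3 in the frame of tray between -0.002 and 0.012 m and angle between tin3's own z axis and vertical below 0.15 rad and contact force between tin3 and anything else below 1.82 N)) and ((x of tin4 in the frame of drawer_row between -0.04 and 0.04 m and y of tin4 in the frame of drawer_row between -0.145 and 0.145 m and z of tin4 in the frame of drawer_row between -0.006 and 0.008 m and angle between tin4's own z axis and vertical below 0.15 rad and contact force between tin4 and anything else above 1.13 N) or (x of tin4 in the frame of tray between -0.055 and 0.055 m and y of tin4 in the frame of tray between -0.15 and 0.15 m and z of tin4 in the frame of tray between -0.002 and 0.012 m and angle between tin4's own z axis and vertical below 0.15 rad and contact force between tin4 and anything else below 1.82 N)) and ((x of tin5 in the frame of drawer_row between -0.04 and 0.04 m and y of tin5 in the frame of drawer_row between -0.145 and 0.145 m and z of tin5 in the frame of drawer_row between -0.006 and 0.008 m and angle between tin5's own z axis and vertical below 0.15 rad and contact force between tin5 and anything else above 1.13 N) or (x of tin5 in the frame of tray between -0.055 and 0.055 m and y of tin5 in the frame of tray between -0.15 and 0.15 m and z of tin5 in the frame of tray between -0.002 and 0.012 m and angle between tin5's own z axis and vertical below 0.15 rad and contact force between tin5 and anything else below 1.82 N)) and value of joint drawer above 0.1 m), for 0.2 s.
At the end, for the whole second after the job is handed in: Every tin present stands upright (within 0.15 rad) and at rest: those of 150 g or more on the floor of the drawer's front compartments, lighter ones on the floor of the tray; tins between 115 and 185 g count in either. The drawer is shut to within 5 mm (((x of tin1 in the frame of drawer_row between -0.04 and 0.04 m and y of tin1 in the frame of drawer_row between -0.145 and 0.145 m and z of tin1 in the frame of drawer_row between -0.006 and 0.008 m and angle between tin1's own z axis and vertical below 0.15 rad and contact force between tin1 and anything else above 1.13 N) or (x of tin1 in the frame of tray between -0.055 and 0.055 m and y of tin1 in the frame of tray between -0.15 and 0.15 m and z of tin1 in the frame of tray between -0.002 and 0.012 m and angle between tin1's own z axis and vertical below 0.15 rad and contact force between tin1 and anything else below 1.82 N)) and linear speed of each of tin1, tin2, tin3, tin4, tin5 below 0.03 m/s and ((x of tin2 in the frame of drawer_row between -0.04 and 0.04 m and y of tin2 in the frame of drawer_row between -0.145 and 0.145 m and z of tin2 in the frame of drawer_row between -0.006 and 0.008 m and angle between tin2's own z axis and vertical below 0.15 rad and contact force between tin2 and anything else above 1.13 N) or (x of tin2 in the frame of tray between -0.055 and 0.055 m and y of tin2 in the frame of tray between -0.15 and 0.15 m and z of tin2 in the frame of tray between -0.002 and 0.012 m and angle between tin2's own z axis and vertical below 0.15 rad and contact force between tin2 and anything else below 1.82 N)) and ((x of tin3 in the frame of drawer_row between -0.04 and 0.04 m and y of tin3 in the frame of drawer_row between -0.145 and 0.145 m and z of tin3 in the frame of drawer_row between -0.006 and 0.008 m and angle between tin3's own z axis and vertical below 0.15 rad and contact force between tin3 and anything else above 1.13 N) or (x of tin3 in the frame of tray between -0.055 and 0.055 m and y of tin3 in the frame of tray between -0.15 and 0.15 m and z of tin3 in the frame of tray between -0.002 and 0.012 m and angle between tin3's own z axis and vertical below 0.15 rad and contact force between tin3 and anything else below 1.82 N)) and ((x of tin4 in the frame of drawer_row between -0.04 and 0.04 m and y of tin4 in the frame of drawer_row between -0.145 and 0.145 m and z of tin4 in the frame of drawer_row between -0.006 and 0.008 m and angle between tin4's own z axis and vertical below 0.15 rad and contact force between tin4 and anything else above 1.13 N) or (x of tin4 in the frame of tray between -0.055 and 0.055 m and y of tin4 in the frame of tray between -0.15 and 0.15 m and z of tin4 in the frame of tray between -0.002 and 0.012 m and angle between tin4's own z axis and vertical below 0.15 rad and contact force between tin4 and anything else below 1.82 N)) and ((x of tin5 in the frame of drawer_row between -0.04 and 0.04 m and y of tin5 in the frame of drawer_row between -0.145 and 0.145 m and z of tin5 in the frame of drawer_row between -0.006 and 0.008 m and angle between tin5's own z axis and vertical below 0.15 rad and contact force between tin5 and anything else above 1.13 N) or (x of tin5 in the frame of tray between -0.055 and 0.055 m and y of tin5 in the frame of tray between -0.15 and 0.15 m and z of tin5 in the frame of tray between -0.002 and 0.012 m and angle between tin5's own z axis and vertical below 0.15 rad and contact force between tin5 and anything else below 1.82 N)) and value of joint drawer below 0.005 m); the robot touches nothing.
It fails at once if the drawer is slammed (moving in faster than 0.6 m/s) (velocity of joint drawer below -0.6 m/s).
It fails at once if the water cup is knocked over (angle between water's own z axis and vertical above 0.6 rad).
Of tin1, tin2, tin3, tin4, tin5 only 3 to 5 are there at a start; the rules pass over those that are not, and their reading is None.
At some moment in a run one of tin1, tin2, tin3, tin4, tin5 may be knocked a few centimetres aside while the robot is not near it.
It also fails if it takes over 210 s, if anything falls off the work surface, if the arm or the gripper's body presses on something with over 40 N, if the wrist force passes 120 N, or if a joint passes its speed limit or range.

ROBOT

A 6-joint arm with a two-finger parallel gripper is mounted at the origin on the work surface. World frame = base frame: x ahead of the robot, y to its left, z up, the work surface at z = 0. Lengths are in m, angles in degrees, forces in N, time in s.
With the tool pointing down it reaches from about 0.25 to 0.725 m from the base axis. Payload 9.7 kg.
Tool frame: the origin (TCP) lies on the centre line of the jaws, within the pads' length; the fingertips stand tip_extent ahead of it and the grasp point (between the pads) lies 3 mm ahead of it (tip_extent is the distance from the TCP to the fingertips, in m); z points along the fingers, y is the line along which they close (so a half turn about z gives the same grasp; the last joint's range is limited). The gripper opens to 85 mm and grips with 20 to 120 N. Pads are 22 mm wide; open, the fingers measure 114 mm over their backs; the gripper's body (76 mm by 85 mm) begins 54 mm behind the grasp point. The pads swing forward as they close: fully open they stand 13 mm farther back than shut.
Start: joints at [-70.359, 4.979, 10.078, 95.1, 0, 90], TCP at [0.185, -0.518, 0.253] pointing down, gripper open.
Joint ranges: [-179.16, 179.16], [-48.56, 103.87], [-65.8, 70.77], [-126.05, 130.52], [-82.76, 87.17], [-180, 180]. Speed limits (degrees/s): [127.2, 127.2, 147.25, 180, 180, 180].

INTERFACE

Orientations are given as [roll, pitch, yaw] about the fixed x, y, z axes, in that order (R = Rz(yaw) Ry(pitch) Rx(roll)).
In Python, from workcell import * gives the robot as it stands.
- The arm moves only by the tool servo_tool, never from a script. Its argument "rows" is a list of rows, each an object with "offset": the shift along the tool's x, y, z as a fraction of full scale, a list of three; "yaw": the turn about the tool's z as a fraction of full scale; "claw": the closure, from 0 (fully open) to 1 (shut). A call has 1 to 12 rows; each row is the pose to reach, as a shift and turn from the pose commanded when the call began, along the tool's axes at that moment, turning the shorter way round; what a row does not reach only later rows make up. Full scale, the value 1, is 0.1 m for a shift and pi rad for a turn. A row lasts 1/8 s, in which the tool goes at most 62.5 mm and 10.7 degrees, less where a joint would pass 70% of its speed; a pose out of reach is approached as far as the arm can. A call with a number of a shift or a turn outside -1 to 1 is refused whole. A call with a gripper value outside its range is refused whole. The fingers move at their own pace and stop on an object; "squeeze" is the grip in N (left out, the last holds). Time passes only in rows, so rows that repeat a pose let the fingers close. It gives the time, the measured TCP pose, the force, the opening and the grip force at its end, in the units of the state.
- get_obs(): the state, without advancing time (a new reading comes with each control period).
- camera(name): name is "scene" or "top" or "wrist"; returns (picture, depth): 400x640x3 uint8, red, green, blue; 400x640 float32, m along the optical axis (not along the pixel's ray), 0 where there is no reading.
- camera_info(name): a dict with "fx", "fy", "cx", "cy" (pixels), "cam_to_world" (4x4, takes a point from camera to world coordinates); the wrist camera has in their place "hand_eye" (4x4, takes a point from camera to tool coordinates, whose origin is the TCP and whose axes are the flange's). Camera axes: x right, y up, looking along -z (the intrinsics and any distortion apply to the point x, -y, -z); pixel columns grow to the right and rows downward; lengths in m; the calibration is good to about 2 mm. A picture is of the moment at which its call begins: read the wrist's pose just before it. camera_info takes no time and is no camera call.
- job_done(): hands the job in; it is judged then, once.
The state is a dict: "time": time; "q": joint angles; "qd": joint speeds; "joint_efforts": joint torques, N m; "ee_pos": TCP position; "tcp_rot": TCP orientation; "wrist_force": force on the tool from outside, world axes, zero at the start; "torque": the same for the moment, N m; "opening": finger opening in m; "grasp_force": force on a finger pad.
Only numpy, scipy, OpenCV 4.12 (cv2) and the standard library are available. Lean on these libraries where they do the work, as an engineer would, in place of code of your own. Each camera call takes 0.05 s, during which the arm holds its last target. There are 200 camera calls.

## Working session

There is one attempt and no reset: what is moved stays moved. The work goes in short steps, Python scripts to look and compute and a tool call to move; the robot and the scene stay as the last step left them, time stands still between calls to the robot, and variables do not carry over. Pictures are saved under pics/ and viewed, at most 14 in all, crops included, and the job is handed in when it is done.

Besides the shell and the picture viewer there is one more tool, called after "Request:" as a command line: name --argument value ..., lists and objects as JSON in quotes. servo_tool: Moves the arm, as the interface text tells. Its arguments: {"type":"object","properties":{"rows":{"type":"array"},"squeeze":{"type":"number"}},"required":["rows"]}

```bash
mkdir -p pics; ls
cat > h.py <<'E'
from workcell import *
import numpy as np, cv2
def cloud(name):
    im,d=camera(name); c=camera_info(name)
    v,u=np.mgrid[0:400,0:640]
    P=np.stack([(u-c['cx'])/c['fx']*d,-(v-c['cy'])/c['fy']*d,-d,np.ones_like(d)],-1)
    W=P@np.array(c['cam_to_world']).T
    W[d==0]=np.nan
    return im,d,W[...,:3]
def save(im,n): cv2.imwrite('pics/'+n,cv2.cvtColor(im,cv2.COLOR_RGB2BGR))
E
python3 - <<'E'
from h import *
o=get_obs()
for k,v in o.items(): print(k,np.round(v,4))
print(camera_info('top'));print(camera_info('wrist'))
a,d,W=cloud('top');b,d2,W2=cloud('scene')
np.save('W.npy',W);np.save('a.npy',a)
save(a,'top.png');save(b,'scene.png')
E
```

```text
pics
time 0.0
q [-7.03585e+01  5.01150e+00  1.00335e+01  9.51014e+01  3.00000e-04
  8.99985e+01]
qd [ 0.0569 -0.0042  0.0045 -0.127  -0.094   0.0149]
joint_efforts [ 8.00000e-04 -5.20388e+01  4.64798e+01  1.62000e-02  0.00000e+00
  0.00000e+00]
ee_pos [ 0.1848 -0.5178  0.2526]
tcp_rot [-1.799205e+02 -3.000000e-04  1.964300e+01]
wrist_force [-0.3364 -0.6692 -0.658 ]
torque [-0.0119  0.0156 -0.064 ]
grasp_force 0.0
opening 0.0855
{'fx': 403.9179086414272, 'fy': 403.9179086414272, 'cx': 319.8558166499522, 'cy': 196.07118421525772, 'cam_to_world': array([[-0.02633525,  0.99611213, -0.08406592,  0.4990569 ],
       [-0.99958241, -0.02523956,  0.01407012, -0.0855121 ],
       [ 0.01189363,  0.08440136,  0.99636085,  1.19825054],
       [ 0.        ,  0.        ,  0.        ,  1.        ]])}
{'fx': 314.9620197765759, 'fy': 314.9620197765759, 'cx': 319.2882738520693, 'cy': 195.83329974473307, 'hand_eye': array([[-6.89792474e-04,  9.45244757e-01,  3.26361569e-01,
         8.45969937e-02],
       [ 9.99999730e-01,  5.69783597e-04,  4.63312305e-04,
         7.07929971e-04],
       [ 2.51988058e-04,  3.26361800e-01, -9.45244895e-01,
        -1.21175091e-01],
       [ 0.00000000e+00,  0.00000000e+00,  0.00000000e+00,
         1.00000000e+00]])}
```

View pics/top.png

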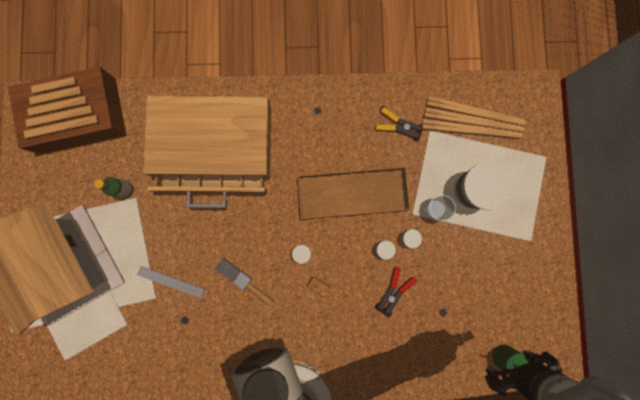

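View pics/scene.png

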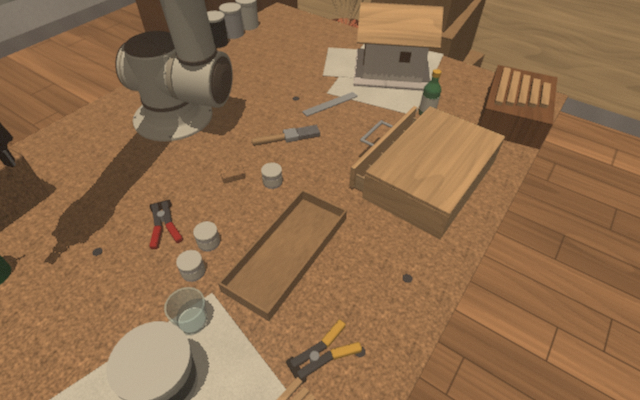

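The top view shows three tins, at pixels (301,255), (386,250) and (412,239). The cup is at (440,208), the tray around (352,194), and the cabinet's drawer handle at about (207,202). The scene view agrees, with a small brown stray object near the tins.

```bash
cat >> h.py <<'E'
def tins(W,a,zlo=.038,zhi=.056):
    m=((W[...,2]>zlo)&(W[...,2]<zhi)&(a.min(-1)>120)&(a.max(-1).astype(int)-a.min(-1)<50)).astype(np.uint8)
    n,l,s,c=cv2.connectedComponentsWithStats(m)
    for i in range(1,n):
        if s[i,4]>60:
            p=W[l==i]; print('tin?',np.round(c[i]),s[i],np.round(np.nanmean(p,0),4),'mid',np.round((np.nanpercentile(p,1,0)+np.nanpercentile(p,99,0))/2,4))
E
python3 - <<'E'
from h import *
W=np.load('W.npy');a=np.load('a.npy')
tins(W,a)
z=W[...,2]
def comp(lo,hi,u0,u1,v0,v1,t):
    m=np.zeros(z.shape,np.uint8); m[v0:v1,u0:u1]=((z>lo)&(z<hi))[v0:v1,u0:u1]
    n,l,s,c=cv2.connectedComponentsWithStats(m)
    for i in range(1,n):
        if s[i,4]>25:
            p=W[l==i]; r=cv2.minAreaRect(p[:,:2].astype(np.float32)); print(t,s[i],np.round(p.mean(0),3),'rect',np.round(r[0],4),np.round(r[1],3),round(r[2],2))
comp(.085,.105,130,285,80,200,'cab')
comp(.06,.09,130,285,170,215,'front/handle')
comp(.02,.045,290,420,160,225,'tray')
comp(.04,.09,418,460,185,225,'cup')
comp(.01,.2,300,345,265,300,'stray')
print('handle z',np.round(W[205:210:2,195:222:6],3))
E
```

```text
tin? [412. 238.] [404 230  17  18 245] [ 0.4689 -0.3609  0.0464] mid [ 0.4686 -0.3607  0.0462]
tin? [386. 250.] [377 241  18  18 257] [ 0.4391 -0.2845  0.0463] mid [ 0.4396 -0.2838  0.0463]
tin? [301. 254.] [292 245  18  19 255] [ 0.4338 -0.0438  0.0463] mid [ 0.4347 -0.0435  0.0464]
cab [ 143   96  125   80 9549] [0.769 0.211 0.094] rect [0.7706 0.2122] [0.338 0.221] 88.0
front/handle [146 187 119  21 797] [0.61  0.219 0.076] rect [0.5994 0.2172] [0.327 0.056] 88.56
tray [297 167 113  53 545] [ 0.611 -0.211  0.032] rect [ 0.6056 -0.1991] [0.129 0.318] 3.3
cup [457 185   3  13  32] [ 0.603 -0.497  0.054] rect [ 0.6009 -0.4976] [0.035 0.006] 3.74
cup [427 195  29  27 276] [ 0.554 -0.45   0.061] rect [ 0.5526 -0.4425] [0.074 0.074] 61.02
stray [307 277  23  21 258] [ 0.337 -0.09   0.021] rect [ 0.3361 -0.0905] [0.06  0.034] 56.61
handle z [[[ 0.578  0.247  0.072]
  [ 0.577  0.229  0.075]
  [ 0.577  0.214  0.071]
  [ 0.576  0.196  0.075]
  [ 0.576  0.179  0.075]]

 [[ 0.572  0.247  0.07 ]
  [ 0.572  0.23   0.071]
  [ 0.572  0.213  0.072]
  [ 0.571  0.197  0.069]
  [ 0.57   0.179  0.076]]

 [[ 0.571  0.268 -0.002]
  [ 0.57   0.249  0.004]
  [ 0.57   0.233 -0.003]
  [ 0.57   0.216 -0.007]
  [ 0.569  0.196  0.003]]]
```

Request:
servo_tool --rows '[{"offset": [1, -1, 0], "yaw": -0.38, "claw": 0}, {"offset": [1, -1, 0], "yaw": -0.38, "claw": 0}, {"offset": [1, -1, 0], "yaw": -0.38, "claw": 0}, {"offset": [1, -1, 0], "yaw": -0.38, "claw": 0}, {"offset": [1, -1, 0], "yaw": -0.38, "claw": 0}, {"offset": [1, -1, 0], "yaw": -0.38, "claw": 0}, {"offset": [1, -1, 0], "yaw": -0.38, "claw": 0}, {"offset": [1, -1, 0], "yaw": -0.38, "claw": 0}, {"offset": [1, -1, 0], "yaw": -0.38, "claw": 0}]' --squeeze 40

```text
time: 1.23
ee_pos: [0.2454, -0.3901, 0.2531]
tcp_rot: [-180.0, -0.0, 87.9]
wrist_force: [-0.6, 0.0, 0.9]
opening: 0.0852
grasp_force: 0.0
```

Request:
servo_tool --rows '[{"offset": [1, 1, 0], "yaw": 0, "claw": 0}, {"offset": [1, 1, 0], "yaw": 0, "claw": 0}, {"offset": [1, 1, 0], "yaw": 0, "claw": 0}, {"offset": [1, 1, 0], "yaw": 0, "claw": 0}]'

```text
time: 1.72
ee_pos: [0.3492, -0.2932, 0.2532]
tcp_rot: [-180.0, 0.0, 88.1]
wrist_force: [-0.2, -1.0, 0.2]
opening: 0.0852
grasp_force: 0.0
```

Request:
servo_tool --rows '[{"offset": [1, 1, 0], "yaw": 0, "claw": 0}, {"offset": [1, 1, 0], "yaw": 0, "claw": 0}, {"offset": [1, 1, 0], "yaw": 0, "claw": 0}]'

```text
time: 2.1
ee_pos: [0.4532, -0.1965, 0.2529]
tcp_rot: [-180.0, -0.0, 88.1]
wrist_force: [-0.4, -0.2, -0.9]
opening: 0.0853
grasp_force: 0.0
```

Request:
servo_tool --rows '[{"offset": [1, 1, 0], "yaw": 0, "claw": 0}, {"offset": [1, 1, 0], "yaw": 0, "claw": 0}, {"offset": [1, 1, 0], "yaw": 0, "claw": 0}]'

```text
time: 2.48
ee_pos: [0.5567, -0.1002, 0.2524]
tcp_rot: [-179.9, 0.0, 88.1]
wrist_force: [0.3, -0.1, -0.7]
opening: 0.0855
grasp_force: 0.0
```

Request:
servo_tool --rows '[{"offset": [1, 0, 0], "yaw": 0, "claw": 0}, {"offset": [1, 0, 0], "yaw": 0, "claw": 0}, {"offset": [1, 0, 0], "yaw": 0, "claw": 0}]'

```text
time: 2.85
ee_pos: [0.5586, -0.0005, 0.2534]
tcp_rot: [-180.0, 0.0, 88.1]
wrist_force: [-1.3, -0.7, 0.1]
opening: 0.0855
grasp_force: 0.0
```

Request:
servo_tool --rows '[{"offset": [1, 0, 0], "yaw": 0, "claw": 0}, {"offset": [1, 0, 0], "yaw": 0, "claw": 0}, {"offset": [1, 0, 0], "yaw": 0, "claw": 0}]'

```text
time: 3.22
ee_pos: [0.5624, 0.0991, 0.2532]
tcp_rot: [-180.0, 0.0, 88.1]
wrist_force: [-0.1, -1.0, -0.2]
opening: 0.0855
grasp_force: 0.0
```

Request:
servo_tool --rows '[{"offset": [1, 0, 0], "yaw": 0, "claw": 0}, {"offset": [1, 0, 0], "yaw": 0, "claw": 0}, {"offset": [1, 0, 0], "yaw": 0, "claw": 0}, {"offset": [1, 0, 0], "yaw": 0, "claw": 0}]'

```text
time: 3.72
ee_pos: [0.5661, 0.1971, 0.2533]
tcp_rot: [-180.0, 0.0, 87.9]
wrist_force: [-0.4, -0.9, 0.1]
opening: 0.0858
grasp_force: 0.0
```

```bash
cat >> h.py <<'E'
def wrist():
    o=get_obs(); im,d=camera('wrist'); c=camera_info('wrist')
    from scipy.spatial.transform import Rotation as R
    T=np.eye(4); T[:3,:3]=R.from_euler('xyz',o['tcp_rot'],degrees=True).as_matrix(); T[:3,3]=o['ee_pos']
    v,u=np.mgrid[0:400,0:640]
    P=np.stack([(u-c['cx'])/c['fx']*d,-(v-c['cy'])/c['fy']*d,-d,np.ones_like(d)],-1)
    W=P@(T@np.array(c['hand_eye'])).T; W[d==0]=np.nan
    return im,d,W[...,:3]
E
python3 - <<'E'
from h import *
o=get_obs();print(o['ee_pos'],o['tcp_rot'],o['q'])
a,d,W=cloud('top'); save(a,'top2.png'); tins(W,a)
b,d,W2=wrist(); save(b,'w1.png')
for n,w in(('top',W),('wrist',W2)):
    x,y,z=w[...,0],w[...,1],w[...,2]
    m=(z>.06)&(z<.085)&(x>.54)&(x<.588)&(y>.15)&(y<.29)
    if m.sum()>20: print(n,m.sum(),cv2.minAreaRect(w[m][:,:2].astype(np.float32)),np.median(w[m],0))
    m=(z>.07)&(z<.088)&(x>.59)&(x<.64)&(y>.04)&(y<.4)
    if m.sum()>20: print(n,'board',m.sum(),cv2.minAreaRect(w[m][:,:2].astype(np.float32)))
E
```

```text
[0.56613542 0.19713966 0.25331695] [-1.79992077e+02  3.83268405e-02  8.79429302e+01] [ 1.92135463e+01  1.20035364e+01  1.79555338e+01  9.59732844e+01
 -3.28417616e-02  1.11270625e+02]
tin? [412. 238.] [404 230  17  18 249] [ 0.4688 -0.3607  0.0464] mid [ 0.4687 -0.3607  0.0464]
tin? [386. 250.] [377 241  18  18 259] [ 0.4392 -0.2842  0.0461] mid [ 0.4395 -0.2841  0.0462]
tin? [301. 254.] [292 245  18  19 256] [ 0.434  -0.0436  0.0461] mid [ 0.4347 -0.0429  0.0458]
top 126 ((0.5794278383255005, 0.20551684498786926), (0.08247950673103333, 0.01721005141735077), 89.01947784423828) [0.57608954 0.20148063 0.0727091 ]
top board 331 ((0.6086735725402832, 0.14989584684371948), (0.19212134182453156, 0.03340057656168938), 88.1781234741211)
wrist 1228 ((0.5806142091751099, 0.21909476816654205), (0.10875698924064636, 0.017365936189889908), 88.37677764892578) [0.5770822  0.22297617 0.07454243]
wrist board 4671 ((0.6078646183013916, 0.20161089301109314), (0.29372888803482056, 0.04033757001161575), 87.99796295166016)
```

View pics/top2.png

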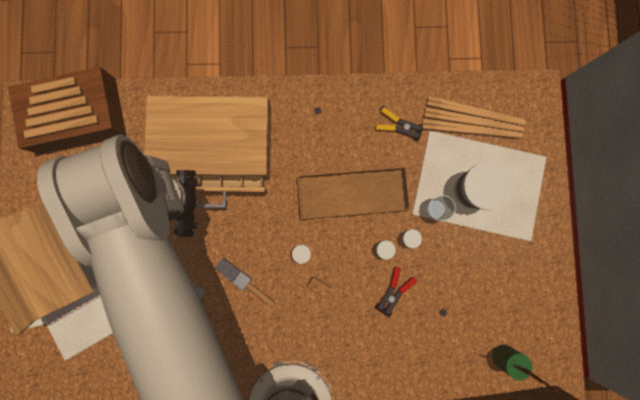

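The view with the arm away shows the same three tins at (301,255), (386,250) and (412,239). Nothing was hidden at bottom right apart from a green cup. Next I pinch the handle with the fingers half closed, so they clear the front board.

Request:
servo_tool --rows '[{"offset": [0.21, 0.08, 0.5], "yaw": 0, "claw": 0.5}, {"offset": [0.21, 0.08, 1], "yaw": 0, "claw": 0.5}, {"offset": [0.21, 0.08, 1], "yaw": 0, "claw": 0.5}, {"offset": [0.21, 0.08, 1], "yaw": 0, "claw": 0.5}, {"offset": [0.21, 0.08, 1], "yaw": 0, "claw": 0.5}]'

```text
time: 4.45
ee_pos: [0.5756, 0.2198, 0.1564]
tcp_rot: [179.8, -0.1, 88.0]
wrist_force: [-0.3, -1.0, 0.5]
opening: 0.043
grasp_force: 0.0
```

Run:
```python
from h import *
o=get_obs();print(o['ee_pos'],o['opening'])
b,d,w=wrist(); save(b,'w2.png')
x,y,z=w[...,0],w[...,1],w[...,2]
m=(z>.062)&(z<.08)&(x>.55)&(x<.59)&(y>.15)&(y<.29)
for y0 in np.arange(.16,.28,.01):
    k=m&(abs(y-y0)<.005); print(round(y0,3),k.sum(),np.round(np.percentile(x[k],[5,50,95]),4) if k.sum() else '')
```

```text
[0.57564965 0.2198433  0.15638064] 0.0429594116481365
0.16 1 [0.5735 0.5735 0.5735]
0.17 265 [0.5708 0.5798 0.5888]
0.18 152 [0.5705 0.5748 0.5792]
0.19 161 [0.5709 0.5752 0.5796]
0.2 161 [0.5713 0.5755 0.5798]
0.21 176 [0.5717 0.576  0.5809]
0.22 191 [0.572  0.5764 0.5811]
0.23 207 [0.5719 0.5766 0.5814]
0.24 207 [0.5724 0.577  0.5817]
0.25 216 [0.5728 0.5773 0.5819]
0.26 226 [0.5732 0.5777 0.5823]
0.27 330 [0.5742 0.5811 0.589 ]
0.28 0
```

Request:
servo_tool --rows '[{"offset": [0, 0, 0.3], "yaw": 0, "claw": 0.5}, {"offset": [0, 0, 0.6], "yaw": 0, "claw": 0.5}, {"offset": [0, 0, 0.8], "yaw": 0, "claw": 0.5}, {"offset": [0, 0, 0.8], "yaw": 0, "claw": 0.5}, {"offset": [0, 0, 0.8], "yaw": 0, "claw": 0.5}, {"offset": [0, 0, 0.8], "yaw": 0, "claw": 1}, {"offset": [0, 0, 0.8], "yaw": 0, "claw": 1}, {"offset": [0, 0, 0.8], "yaw": 0, "claw": 1}, {"offset": [0, 0, 0.8], "yaw": 0, "claw": 1}, {"offset": [0, 0, 0.8], "yaw": 0, "claw": 1}, {"offset": [0, 0, 0.8], "yaw": 0, "claw": 1}]'

```text
time: 5.88
ee_pos: [0.575, 0.2201, 0.0744]
tcp_rot: [179.9, -0.0, 88.0]
wrist_force: [0.2, 1.0, 5.8]
opening: 0.0085
grasp_force: 39.1
```

Request:
servo_tool --rows '[{"offset": [0, -0.1, 0], "yaw": 0, "claw": 1}, {"offset": [0, -0.2, 0], "yaw": 0, "claw": 1}, {"offset": [0, -0.3, 0], "yaw": 0, "claw": 1}, {"offset": [0, -0.4, 0], "yaw": 0, "claw": 1}, {"offset": [0, -0.5, 0], "yaw": 0, "claw": 1}, {"offset": [0, -0.6, 0], "yaw": 0, "claw": 1}, {"offset": [0, -0.7, 0], "yaw": 0, "claw": 1}, {"offset": [0, -0.8, 0], "yaw": 0, "claw": 1}, {"offset": [0, -0.9, 0], "yaw": 0, "claw": 1}, {"offset": [0, -1, 0], "yaw": 0, "claw": 1}, {"offset": [0, -1, 0], "yaw": 0, "claw": 1}]'

```text
time: 7.25
ee_pos: [0.4741, 0.2235, 0.0743]
tcp_rot: [179.9, -0.0, 88.1]
wrist_force: [-2.0, -0.5, 8.3]
opening: 0.0083
grasp_force: 40.1
```

Request:
servo_tool --rows '[{"offset": [0, -0.1, 0], "yaw": 0, "claw": 1}, {"offset": [0, -0.2, 0], "yaw": 0, "claw": 1}, {"offset": [0, -0.25, 0], "yaw": 0, "claw": 1}, {"offset": [0, -0.25, 0], "yaw": 0, "claw": 1}, {"offset": [0, -0.25, 0], "yaw": 0, "claw": 0.5}, {"offset": [0, -0.25, 0], "yaw": 0, "claw": 0.5}, {"offset": [0, -0.25, 0], "yaw": 0, "claw": 0.5}, {"offset": [0, -0.25, 0], "yaw": 0, "claw": 0.5}, {"offset": [0, -0.25, -0.5], "yaw": 0, "claw": 0.5}, {"offset": [0, -0.25, -0.9], "yaw": 0, "claw": 0.5}, {"offset": [0, -0.25, -0.9], "yaw": 0, "claw": 0.5}, {"offset": [0, -0.25, -0.9], "yaw": 0, "claw": 0.5}]'

```text
time: 8.75
ee_pos: [0.4494, 0.2241, 0.1626]
tcp_rot: [-180.0, 0.0, 88.0]
wrist_force: [-0.1, -0.1, -0.0]
opening: 0.043
grasp_force: 0.0
```

Run:
```python
from h import *
o=get_obs();print(o['ee_pos'],o['opening'])
b,d,w=wrist(); save(b,'w3.png')
x,y,z=w[...,0],w[...,1],w[...,2]
m=(z>.062)&(z<.08)&(x>.42)&(x<.48)&(y>.19)&(y<.26)
print('bar',np.median(w[m],0),m.sum())
a,d,W=cloud('top'); tins(W,a)
m=(W[...,2]>.06)&(W[...,2]<.08)&(abs(W[...,0]-.448)<.02)&(W[...,1]<.3)&(W[...,1]>.15)
print(np.median(W[m],0),m.sum())
```

```text
[0.44942671 0.22409325 0.16260113] 0.043025424745096456
bar [0.45013331 0.22684315 0.07460203] 1277
tin? [394. 248.] [376 237  36  23 511] [ 0.4443 -0.3075  0.0464] mid [ 0.4445 -0.3077  0.0463]
tin? [301. 254.] [292 245  18  19 255] [ 0.4341 -0.0435  0.0459] mid [ 0.4346 -0.0428  0.0459]
[0.44951645 0.20304526 0.07273756] 125
```

View pics/w3.png

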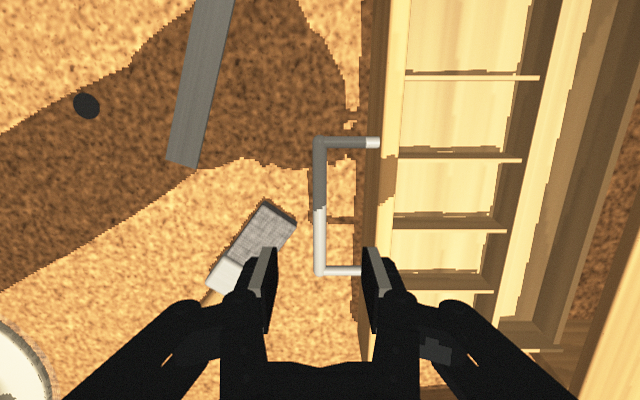

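The wrist picture shows the drawer pulled well out, with the handle bar at about (345,205) and the compartments on the right. The right-hand tin has been knocked aside and now stands close to its neighbour. I'm moving over the nearest tin.

Request:
servo_tool --rows '[{"offset": [-0.5, 0, 0], "yaw": 0, "claw": 0}, {"offset": [-1, 0, 0], "yaw": 0, "claw": 0}, {"offset": [-1, 0, 0], "yaw": 0, "claw": 0}]'

```text
time: 9.22
ee_pos: [0.4456, 0.1218, 0.1624]
tcp_rot: [-179.9, 0.0, 87.8]
wrist_force: [0.5, -0.8, -0.3]
opening: 0.0858
grasp_force: 0.0
```

Request:
servo_tool --rows '[{"offset": [-0.5, 0, 0], "yaw": 0, "claw": 0}, {"offset": [-1, 0, 0], "yaw": 0, "claw": 0}, {"offset": [-1, 0, 0], "yaw": 0, "claw": 0}]'

```text
time: 9.6
ee_pos: [0.4424, 0.0225, 0.1625]
tcp_rot: [-179.9, 0.0, 87.8]
wrist_force: [0.3, 0.7, -0.3]
opening: 0.0852
grasp_force: 0.0
```

Request:
servo_tool --rows '[{"offset": [-0.35, -0.06, 0], "yaw": 0, "claw": 0}, {"offset": [-0.67, -0.06, 0], "yaw": 0, "claw": 0}, {"offset": [-0.67, -0.06, 0], "yaw": 0, "claw": 0}, {"offset": [-0.67, -0.06, 0], "yaw": 0, "claw": 0}, {"offset": [-0.67, -0.06, 0], "yaw": 0, "claw": 0}]'

```text
time: 10.22
ee_pos: [0.4345, -0.0414, 0.1631]
tcp_rot: [-180.0, -0.0, 88.1]
wrist_force: [-0.5, 0.7, -0.1]
opening: 0.0853
grasp_force: 0.0
```

```bash
cat >> h.py <<'E'
def weigh(n=16):
    F=[];J=[]
    for i in range(n):
        camera('wrist'); o=get_obs(); F.append(o['wrist_force']); J.append(o['joint_efforts'])
    F=np.array(F);J=np.array(J)
    print('F',F.mean(0).round(3),'sd',F.std(0).round(2),'J',J.mean(0).round(3),'sd',J.std(0).round(3)); return F.mean(0)
E
python3 - <<'E'
from h import *
o=get_obs();print(o['ee_pos'],o['tcp_rot'],o['opening'])
weigh()
E
```

```text
[ 0.43452643 -0.04140748  0.16305395] [-1.79976343e+02 -1.49917607e-02  8.81230430e+01] 0.08525585165790248
F [ 0.335 -0.013 -0.046] sd [0.63 0.54 0.48] J [ 4.9000e-02 -3.4419e+01  4.7064e+01 -0.0000e+00  2.0000e-03  4.0000e-03] sd [0.056 0.023 0.014 0.001 0.001 0.005]
```

Request:
servo_tool --rows '[{"offset": [-0.02, 0, 0.5], "yaw": 0, "claw": 0}, {"offset": [-0.02, 0, 1], "yaw": 0, "claw": 0}, {"offset": [-0.02, 0, 1], "yaw": 0, "claw": 0}, {"offset": [-0.02, 0, 1], "yaw": 0, "claw": 0}]' --squeeze 30

```text
time: 11.52
ee_pos: [0.4351, -0.0445, 0.0652]
tcp_rot: [179.9, 0.0, 88.0]
wrist_force: [0.7, -0.3, 1.3]
opening: 0.0854
grasp_force: 0.0
```

Request:
servo_tool --rows '[{"offset": [0, 0, 0.27], "yaw": 0, "claw": 0}, {"offset": [0, 0, 0.27], "yaw": 0, "claw": 0}, {"offset": [0, 0, 0.27], "yaw": 0, "claw": 1}, {"offset": [0, 0, 0.27], "yaw": 0, "claw": 1}, {"offset": [0, 0, 0.27], "yaw": 0, "claw": 1}, {"offset": [0, 0, 0.27], "yaw": 0, "claw": 1}, {"offset": [0, 0, 0.27], "yaw": 0, "claw": 1}, {"offset": [0, 0, -0.1], "yaw": 0, "claw": 1}, {"offset": [0, 0, -0.6], "yaw": 0, "claw": 1}, {"offset": [0, 0, -1], "yaw": 0, "claw": 1}, {"offset": [0, 0, -1], "yaw": 0, "claw": 1}, {"offset": [0, 0, -1], "yaw": 0, "claw": 1}]'

```text
time: 13.02
ee_pos: [0.4342, -0.0444, 0.1629]
tcp_rot: [-180.0, -0.0, 88.0]
wrist_force: [-0.6, 0.7, -1.6]
opening: 0.0513
grasp_force: 32.1
```

Run:
```python
from h import *
o=get_obs();print(o['ee_pos'],o['tcp_rot'],o['opening'],o['grasp_force'])
weigh(12)
b,d,w=wrist(); save(b,'w4.png')
a,d,W=cloud('top'); save(a[200:280,280:450].repeat(4,0).repeat(4,1),'t3.png'); tins(W,a)
```

```text
[ 0.43422713 -0.04442947  0.1628595 ] [-1.79981933e+02 -2.16634506e-03  8.80416430e+01] 0.05134322368819036 32.11053729057312
F [-0.056  0.014 -1.085] sd [0.43 0.46 0.45] J [ 0.0000e+00 -3.5033e+01  4.7707e+01  9.0000e-03  2.0000e-03 -0.0000e+00] sd [0.001 0.311 0.382 0.004 0.    0.   ]
tin? [394. 248.] [376 237  36  23 504] [ 0.4442 -0.3075  0.0463] mid [ 0.4444 -0.3072  0.0463]
```

Run:
```python
from h import *
weigh(16)
print(get_obs()['q'])
```

```text
F [ 0.025 -0.06  -0.881] sd [0.28 0.39 0.72] J [-0.0000e+00 -3.4877e+01  4.7571e+01  1.0000e-03  2.0000e-03 -0.0000e+00] sd [0.001 0.007 0.006 0.    0.    0.   ]
[-5.84331371e+00 -1.14534479e+01 -1.55605626e+01  8.58928150e+01
 -9.74398231e-06  8.61148518e+01]
```

View pics/t3.png

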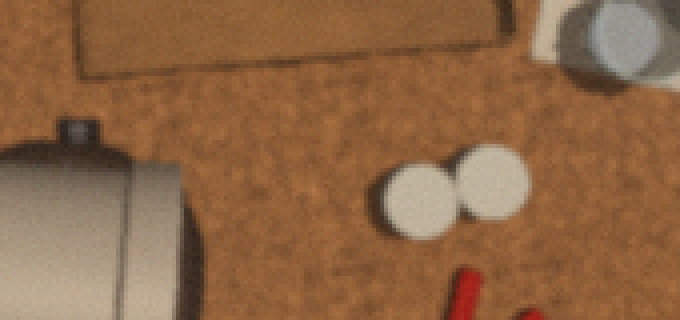

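View pics/w4.png

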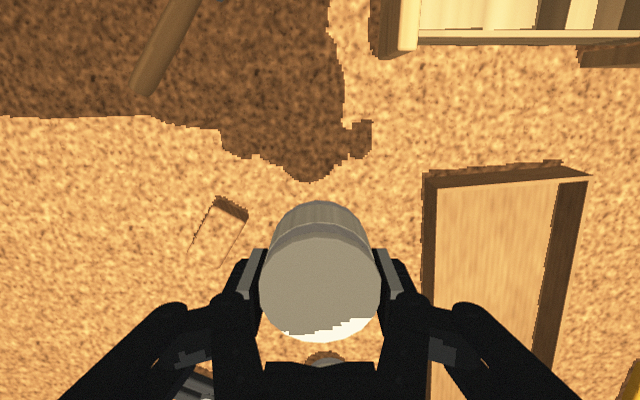

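The zoomed top view shows the two remaining tins touching, at crop pixels (420,201) and (493,182). The wrist view shows tin1 held square between the pads, with the tray on the right. Tin1 weighs about 100 g, so it goes in the tray.

Request:
servo_tool --rows '[{"offset": [-0.2, 0.4, 0], "yaw": 0, "claw": 1}, {"offset": [-0.49, 0.8, 0], "yaw": 0, "claw": 1}, {"offset": [-0.49, 1, 0], "yaw": 0, "claw": 1}, {"offset": [-0.49, 1, 0], "yaw": 0, "claw": 1}]'

```text
time: 15.02
ee_pos: [0.5332, -0.0971, 0.1625]
tcp_rot: [-179.9, -0.0, 88.0]
wrist_force: [0.2, -0.4, -1.3]
opening: 0.0512
grasp_force: 32.2
```

Request:
servo_tool --rows '[{"offset": [0, 0.35, 0], "yaw": 0, "claw": 1}, {"offset": [0, 0.68, 0], "yaw": 0, "claw": 1}, {"offset": [0, 0.68, 0.2], "yaw": 0, "claw": 1}, {"offset": [0, 0.68, 0.6], "yaw": 0, "claw": 1}, {"offset": [0, 0.68, 1], "yaw": 0, "claw": 1}, {"offset": [0, 0.68, 1], "yaw": 0, "claw": 1}, {"offset": [0, 0.68, 1], "yaw": 0, "claw": 1}]'

```text
time: 15.9
ee_pos: [0.6009, -0.0991, 0.0652]
tcp_rot: [179.9, 0.0, 88.1]
wrist_force: [-0.2, -1.1, 0.7]
opening: 0.051
grasp_force: 32.4
```

Request:
servo_tool --rows '[{"offset": [0, 0, 0.15], "yaw": 0, "claw": 1}, {"offset": [0, 0, 0.22], "yaw": 0, "claw": 1}, {"offset": [0, 0, 0.22], "yaw": 0, "claw": 1}, {"offset": [0, 0, 0.22], "yaw": 0, "claw": 1}, {"offset": [0, 0, 0.22], "yaw": 0, "claw": 0.22}, {"offset": [0, 0, 0.22], "yaw": 0, "claw": 0.22}, {"offset": [0, 0, 0.22], "yaw": 0, "claw": 0.22}, {"offset": [0, 0, 0.22], "yaw": 0, "claw": 0.22}, {"offset": [0, 0, -0.1], "yaw": 0, "claw": 0.22}, {"offset": [0, 0, -0.6], "yaw": 0, "claw": 0.22}, {"offset": [0, 0, -1], "yaw": 0, "claw": 0.22}, {"offset": [0, 0, -1], "yaw": 0, "claw": 0.22}]'

```text
time: 17.4
ee_pos: [0.6021, -0.0994, 0.1672]
tcp_rot: [179.7, 0.0, 88.0]
wrist_force: [0.4, 0.0, 0.1]
opening: 0.0667
grasp_force: 0.0
```

Run:
```python
from h import *
o=get_obs();print(o['ee_pos'],o['tcp_rot'],o['opening'],o['grasp_force'])
a,d,W=cloud('top'); tins(W,a)
m=((W[...,2]>.038)&(W[...,2]<.056)&(a.min(-1)>120)&(W[...,1]<-.2)&(W[...,1]>-.42)&(W[...,0]<.52)&(W[...,0]>.38))
p=W[m][:,:2]
from scipy.cluster.vq import kmeans2
c,l=kmeans2(p,np.array([[.439,-.284],[.449,-.331]]),minit='matrix')
for i in(0,1):
    k=p[l==i]; print(len(k),k.mean(0))
from scipy.optimize import minimize
f=lambda v:-np.sum(np.minimum(np.hypot(*(p-v[:2]).T),np.hypot(*(p-v[2:]).T))<.026)+sum(np.maximum(np.minimum(np.hypot(*(p-v[:2]).T),np.hypot(*(p-v[2:]).T))-.024,0)*1e3)
r=minimize(f,c.ravel(),method='Nelder-Mead');print(r.x,np.hypot(*(r.x[:2]-r.x[2:])))
b,d,w=wrist()
print('tray tin'); tins(w,b,.044,.06)
```

```text
[ 0.60207865 -0.09941533  0.16721157] [1.79652974e+02 4.47012557e-02 8.80423219e+01] 0.0667184731185567 0.0
tin? [394. 248.] [376 237  36  23 503] [ 0.4442 -0.3075  0.0464] mid [ 0.4445 -0.3079  0.0465]
253 [ 0.43831237 -0.28248141]
251 [ 0.44998685 -0.33277173]
[ 0.43836036 -0.28263781  0.44984883 -0.3327747 ] 0.05143629394253206
tray tin
tin? [321. 205.] [ 286  182   65   45 2035] [ 0.6029 -0.1042  0.0509] mid [ 0.6013 -0.1045  0.0509]
tin? [176. 387.] [160 369  39  31 646] [ 0.4501 -0.2979  0.0467] mid [ 0.4497 -0.2957  0.0466]
```

Request:
servo_tool --rows '[{"offset": [-0.5, -0.4, 0], "yaw": 0, "claw": 0.1}, {"offset": [-1, -0.8, 0], "yaw": 0, "claw": 0}, {"offset": [-1, -0.8, 0], "yaw": 0, "claw": 0}]'

```text
time: 17.88
ee_pos: [0.5145, -0.1985, 0.1619]
tcp_rot: [-179.9, -0.0, 87.8]
wrist_force: [1.0, 0.3, -0.4]
opening: 0.0852
grasp_force: 0.0
```

Request:
servo_tool --rows '[{"offset": [-0.5, -0.4, 0], "yaw": 0, "claw": 0}, {"offset": [-0.89, -0.755, 0], "yaw": 0, "claw": 0}, {"offset": [-0.89, -0.755, 0], "yaw": 0, "claw": 0}, {"offset": [-0.89, -0.755, 0], "yaw": 0, "claw": 0}, {"offset": [-0.89, -0.755, 0], "yaw": 0, "claw": 0}, {"offset": [-0.89, -0.755, 0], "yaw": 0, "claw": 0}, {"offset": [-0.89, -0.755, 0], "yaw": 0, "claw": 0}]'

```text
time: 18.75
ee_pos: [0.4392, -0.2822, 0.1632]
tcp_rot: [-180.0, -0.0, 88.1]
wrist_force: [0.1, -1.3, -0.6]
opening: 0.0854
grasp_force: 0.0
```

Run:
```python
from h import *
o=get_obs();print(o['ee_pos'],o['tcp_rot'],o['opening'])
weigh(10)
```

```text
[ 0.43916302 -0.28224694  0.16319206] [-1.79995264e+02 -5.63072046e-03  8.81040264e+01] 0.08542221346738027
F [-0.089 -0.146  0.001] sd [0.33 0.65 0.54] J [ 8.3000e-02 -4.7337e+01  4.7063e+01 -1.0000e-03  2.0000e-03  1.0000e-03] sd [0.037 0.021 0.007 0.001 0.001 0.001]
```

Request:
servo_tool --rows '[{"offset": [0, 0, 0.5], "yaw": 0, "claw": 0}, {"offset": [0, 0, 1], "yaw": 0, "claw": 0}, {"offset": [0, 0, 1], "yaw": 0, "claw": 0}, {"offset": [0, 0, 1], "yaw": 0, "claw": 0}]'

```text
time: 19.75
ee_pos: [0.4394, -0.2832, 0.0652]
tcp_rot: [179.9, 0.0, 88.0]
wrist_force: [0.3, -0.5, 0.4]
opening: 0.0851
grasp_force: 0.0
```

Request:
servo_tool --rows '[{"offset": [0, 0, 0.27], "yaw": 0, "claw": 0}, {"offset": [0, 0, 0.27], "yaw": 0, "claw": 0}, {"offset": [0, 0, 0.27], "yaw": 0, "claw": 1}, {"offset": [0, 0, 0.27], "yaw": 0, "claw": 1}, {"offset": [0, 0, 0.27], "yaw": 0, "claw": 1}, {"offset": [0, 0, 0.27], "yaw": 0, "claw": 1}, {"offset": [0, 0, 0.27], "yaw": 0, "claw": 1}, {"offset": [0, 0, -0.1], "yaw": 0, "claw": 1}, {"offset": [0, 0, -0.6], "yaw": 0, "claw": 1}, {"offset": [0, 0, -1], "yaw": 0, "claw": 1}, {"offset": [0, 0, -1], "yaw": 0, "claw": 1}, {"offset": [0, 0, -1], "yaw": 0, "claw": 1}]'

```text
time: 21.25
ee_pos: [0.4386, -0.2826, 0.1628]
tcp_rot: [-180.0, -0.0, 88.0]
wrist_force: [-0.4, 0.4, -2.4]
opening: 0.0516
grasp_force: 32.7
```

Request:
servo_tool --rows '[{"offset": [0, 0, 0], "yaw": 0, "claw": 1}, {"offset": [0, 0, 0], "yaw": 0, "claw": 1}, {"offset": [0, 0, 0], "yaw": 0, "claw": 1}, {"offset": [0, 0, 0], "yaw": 0, "claw": 1}]'

```text
time: 21.75
ee_pos: [0.4387, -0.2827, 0.1631]
tcp_rot: [-180.0, -0.0, 88.0]
wrist_force: [-0.7, 0.3, -1.1]
opening: 0.051
grasp_force: 32.7
```

Run:
```python
from h import *
o=get_obs();print(o['ee_pos'],o['opening'])
weigh(12)
```

```text
[ 0.43865616 -0.28272505  0.16308425] 0.050955885150500584
F [-0.134 -0.204 -1.627] sd [0.67 0.43 0.48] J [ 0.0000e+00 -4.8214e+01  4.7908e+01  3.0000e-03  3.0000e-03  0.0000e+00] sd [0.002 0.028 0.028 0.001 0.    0.   ]
```

Tin2 weighs about 168 g, so it goes in the drawer.

Request:
servo_tool --rows '[{"offset": [0.4, 0.1, 0], "yaw": 0, "claw": 1}, {"offset": [0.8, 0.22, 0], "yaw": 0, "claw": 1}, {"offset": [1, 0.22, 0], "yaw": 0, "claw": 1}]'

```text
time: 22.72
ee_pos: [0.4645, -0.1821, 0.1633]
tcp_rot: [180.0, -0.0, 88.1]
wrist_force: [-0.4, -0.5, -1.0]
opening: 0.051
grasp_force: 32.7
```

Request:
servo_tool --rows '[{"offset": [0.4, 0.1, 0], "yaw": 0, "claw": 1}, {"offset": [0.8, 0.22, 0], "yaw": 0, "claw": 1}, {"offset": [1, 0.22, 0], "yaw": 0, "claw": 1}]'

```text
time: 23.1
ee_pos: [0.4898, -0.0829, 0.1633]
tcp_rot: [180.0, 0.0, 88.1]
wrist_force: [0.8, 0.6, -1.6]
opening: 0.051
grasp_force: 32.6
```

Request:
servo_tool --rows '[{"offset": [0.4, 0.1, 0], "yaw": 0, "claw": 1}, {"offset": [0.8, 0.22, 0], "yaw": 0, "claw": 1}, {"offset": [1, 0.22, 0], "yaw": 0, "claw": 1}]'

```text
time: 23.48
ee_pos: [0.5153, 0.0163, 0.1632]
tcp_rot: [180.0, 0.0, 88.1]
wrist_force: [0.3, 0.6, -1.8]
opening: 0.0512
grasp_force: 32.6
```

Request:
servo_tool --rows '[{"offset": [0.4, 0.1, 0], "yaw": 0, "claw": 1}, {"offset": [0.8, 0.22, 0], "yaw": 0, "claw": 1}, {"offset": [1, 0.22, 0], "yaw": 0, "claw": 1}]'

```text
time: 23.85
ee_pos: [0.5406, 0.1154, 0.163]
tcp_rot: [-180.0, 0.0, 88.1]
wrist_force: [-0.3, -1.0, -2.1]
opening: 0.0511
grasp_force: 32.6
```

Request:
servo_tool --rows '[{"offset": [0.3, 0.06, 0], "yaw": 0, "claw": 1}, {"offset": [0.45, 0.12, 0], "yaw": 0, "claw": 1}, {"offset": [0.45, 0.12, 0], "yaw": 0, "claw": 1}, {"offset": [0.45, 0.12, 0], "yaw": 0, "claw": 1}, {"offset": [0.45, 0.12, 0], "yaw": 0, "claw": 1}]'

```text
time: 24.48
ee_pos: [0.5538, 0.1577, 0.1634]
tcp_rot: [180.0, 0.0, 88.0]
wrist_force: [0.5, 0.1, -2.6]
opening: 0.0512
grasp_force: 32.6
```

Run:
```python
from h import *
o=get_obs();print(o['ee_pos'],o['tcp_rot'],o['opening'])
b,d,w=wrist(); save(b,'w5.png'); np.save('w5.npy',w)
th=np.radians(-2); hx=np.array([np.cos(th),np.sin(th)]); hy=np.array([-hx[1],hx[0]])
q=w[...,:2]-np.array([.556,.2198]); xc=q@hx; yc=q@hy; z=w[...,2]
def prof(n,xc,yc,z):
    m=(abs(xc)<.035)&(z>.033)&(z<.043)&(abs(yc)<.16)
    h,e=np.histogram(yc[m],np.arange(-.16,.1601,.002)); print(n,[(round(e[i]+.001,3),int(h[i])) for i in range(len(h)) if h[i]>5])
    m=(abs(yc)<.14)&(z>.06)&(z<.09)&(xc<-.03); print('board inner x',np.percentile(xc[m],[2,50,98]) if m.any() else '')
    m=(abs(yc)<.14)&(z>.042)&(z<.05)&(xc>.045)&(xc<.07); print('crosswall x',np.percentile(xc[m],[2,50,98]) if m.any() else '')
prof('w',xc,yc,z)
a,d,W=cloud('top'); q=W[...,:2]-np.array([.556,.2198]); prof('top',q@hx,q@hy,W[...,2])
```

```text
[0.55379503 0.15767472 0.16340084] [1.79998978e+02 1.06699285e-02 8.79827616e+01] 0.05121691743719309
w [(np.float64(-0.033), 42), (np.float64(-0.031), 224), (np.float64(-0.029), 261), (np.float64(0.029), 214), (np.float64(0.031), 192)]
board inner x [-0.1085565  -0.06228321 -0.05382882]
crosswall x [0.05483405 0.05773711 0.06090274]
top [(np.float64(-0.153), 7), (np.float64(-0.093), 15), (np.float64(-0.091), 16)]
board inner x [-0.11104404 -0.06403641 -0.05523637]
crosswall x [0.05475636 0.05734151 0.05872259]
```

View pics/w5.png

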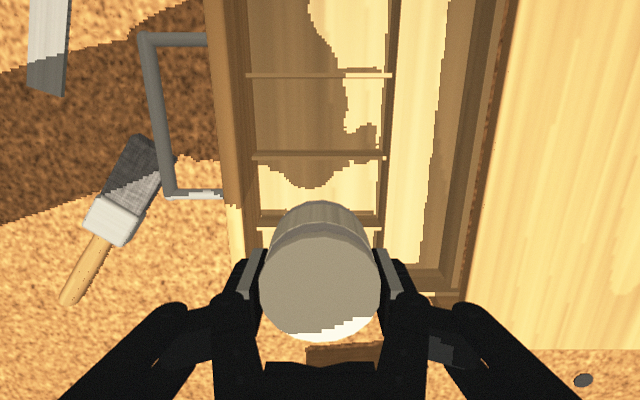

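The wrist view shows the held tin over the second compartment from the right. The dividers are at rows 75, 157 and 215, and they match the model to about 1 mm. I'll measure the tin's centre against the TCP before lowering.

Run:
```python
from h import *
w=np.load('w5.npy'); b=cv2.imread('pics/w5.png')
z=w[...,2]; m=(z>.16)&(z<.185)&(abs(w[...,0]-.554)<.04)&(abs(w[...,1]-.158)<.04)&(b.min(-1)>90)
p=w[m]; print(m.sum(),np.median(p,0),np.percentile(p,[1,99],axis=0))
(x,y),r=cv2.minEnclosingCircle(p[:,:2].astype(np.float32)); print(x,y,r)
t=w[...,2]; h,e=np.histogram(p[:,2],20); print(h,e.round(3))
```

```text
11325 [0.55455473 0.16378459 0.17218562] [[0.52968903 0.13547252 0.16127433]
 [0.57908652 0.18541339 0.18186303]]
0.5543614029884338 0.16505040228366852 0.03214097395539284
[ 102  111  107  111   65   35  105  109  150 2591 7079  637    1    0
    0    0    0    1   54   67] [0.16  0.161 0.162 0.164 0.165 0.166 0.167 0.168 0.169 0.171 0.172 0.173
 0.174 0.175 0.177 0.178 0.179 0.18  0.181 0.183 0.184]
```

Run:
```python
from h import *
w=np.load('w5.npy')
z=w[...,2]; m=(z>.1695)&(z<.175)&(abs(w[...,0]-.554)<.04)&(abs(w[...,1]-.158)<.04)
p=w[m]; print(m.sum(),p.mean(0),np.percentile(p,[.5,50,99.5],axis=0).round(4))
y=p[:,1];x=p[:,0]
for x0 in(.54,.55,.56,.57):
    k=abs(x-x0)<.0015; print(x0,np.percentile(y[k],[1,99]))
```

```text
11081 [0.55443695 0.16167991 0.1722142 ] [[0.5182 0.1346 0.1698]
 [0.5545 0.1627 0.1722]
 [0.5905 0.1855 0.1745]]
0.54 [0.13841783 0.18199102]
0.55 [0.13439804 0.18557982]
0.56 [0.1342953  0.18523619]
0.57 [0.13858371 0.18100909]
```

Request:
servo_tool --rows '[{"offset": [-0.015, 0, 0.3], "yaw": 0, "claw": 1}, {"offset": [-0.015, 0, 0.6], "yaw": 0, "claw": 1}, {"offset": [-0.015, 0, 0.75], "yaw": 0, "claw": 1}, {"offset": [-0.015, 0, 0.75], "yaw": 0, "claw": 1}, {"offset": [-0.015, 0, 0.83], "yaw": 0, "claw": 1}, {"offset": [-0.015, 0, 0.9], "yaw": 0, "claw": 1}, {"offset": [-0.015, 0, 0.95], "yaw": 0, "claw": 1}, {"offset": [-0.015, 0, 0.95], "yaw": 0, "claw": 1}, {"offset": [-0.015, 0, 0.95], "yaw": 0, "claw": 1}]'

```text
time: 25.7
ee_pos: [0.5539, 0.1571, 0.0685]
tcp_rot: [180.0, -0.0, 88.0]
wrist_force: [0.1, -0.7, -1.4]
opening: 0.051
grasp_force: 32.6
```

Request:
servo_tool --rows '[{"offset": [0, 0, 0.1], "yaw": 0, "claw": 1}, {"offset": [0, 0, 0.18], "yaw": 0, "claw": 1}, {"offset": [0, 0, 0.18], "yaw": 0, "claw": 1}, {"offset": [0, 0, 0.18], "yaw": 0, "claw": 1}, {"offset": [0, 0, 0.18], "yaw": 0, "claw": 0.22}, {"offset": [0, 0, 0.18], "yaw": 0, "claw": 0.22}, {"offset": [0, 0, 0.18], "yaw": 0, "claw": 0.22}, {"offset": [0, 0, 0.18], "yaw": 0, "claw": 0.22}, {"offset": [0, 0, -0.1], "yaw": 0, "claw": 0.22}, {"offset": [0, 0, -0.6], "yaw": 0, "claw": 0.22}, {"offset": [0, 0, -0.95], "yaw": 0, "claw": 0.22}, {"offset": [0, 0, -0.95], "yaw": 0, "claw": 0.22}]'

```text
time: 27.2
ee_pos: [0.5549, 0.1575, 0.1664]
tcp_rot: [179.7, -0.1, 88.0]
wrist_force: [0.8, -0.3, 0.3]
opening: 0.0667
grasp_force: 0.0
```

Run:
```python
from h import *
o=get_obs();print(o['ee_pos'],o['opening'])
b,d,w=wrist(); tins(w,b,.05,.066)
a,d,W=cloud('top'); tins(W,a,.038,.066)
```

```text
[0.55488139 0.15745038 0.16637812] 0.0666789463045375
tin? [315. 201.] [ 281  168   68   63 2915] [0.5524 0.1581 0.0589] mid [0.5522 0.1589 0.0589]
tin? [319. 194.] [310 186  18  18 243] [ 0.6013 -0.0984  0.05  ] mid [ 0.6012 -0.0986  0.0499]
tin? [231. 213.] [226 205  12  18 157] [0.5543 0.1493 0.0581] mid [0.5534 0.1486 0.0577]
tin? [403. 245.] [394 237  18  18 248] [ 0.4502 -0.3331  0.0464] mid [ 0.4502 -0.3328  0.0472]
```

Request:
servo_tool --rows '[{"offset": [-0.5, -0.08, 0], "yaw": 0, "claw": 0}, {"offset": [-1, -0.17, 0], "yaw": 0, "claw": 0}, {"offset": [-1, -0.17, 0], "yaw": 0, "claw": 0}]'

```text
time: 27.68
ee_pos: [0.5322, 0.0552, 0.1618]
tcp_rot: [-179.9, 0.0, 87.9]
wrist_force: [-0.9, 1.2, 1.0]
opening: 0.0856
grasp_force: 0.0
```

Request:
servo_tool --rows '[{"offset": [-0.5, -0.08, 0], "yaw": 0, "claw": 0}, {"offset": [-1, -0.17, 0], "yaw": 0, "claw": 0}, {"offset": [-1, -0.17, 0], "yaw": 0, "claw": 0}]'

```text
time: 28.05
ee_pos: [0.5121, -0.0435, 0.162]
tcp_rot: [-179.9, 0.0, 87.9]
wrist_force: [0.6, 1.3, -0.3]
opening: 0.0851
grasp_force: 0.0
```

Request:
servo_tool --rows '[{"offset": [-0.5, -0.08, 0], "yaw": 0, "claw": 0}, {"offset": [-1, -0.17, 0], "yaw": 0, "claw": 0}, {"offset": [-1, -0.17, 0], "yaw": 0, "claw": 0}]'

```text
time: 28.42
ee_pos: [0.4921, -0.1424, 0.1622]
tcp_rot: [-179.9, -0.0, 87.9]
wrist_force: [-0.2, 0.1, 0.4]
opening: 0.0853
grasp_force: 0.0
```

Request:
servo_tool --rows '[{"offset": [-0.5, -0.08, 0], "yaw": 0, "claw": 0}, {"offset": [-1, -0.17, 0], "yaw": 0, "claw": 0}, {"offset": [-1, -0.17, 0], "yaw": 0, "claw": 0}]'

```text
time: 28.8
ee_pos: [0.472, -0.2413, 0.1622]
tcp_rot: [-179.9, -0.0, 87.9]
wrist_force: [-0.1, 0.4, 0.6]
opening: 0.0852
grasp_force: 0.0
```

Request:
servo_tool --rows '[{"offset": [-0.5, -0.08, 0], "yaw": 0, "claw": 0}, {"offset": [-0.93, -0.19, 0], "yaw": 0, "claw": 0}, {"offset": [-0.93, -0.19, 0], "yaw": 0, "claw": 0}, {"offset": [-0.93, -0.19, 0], "yaw": 0, "claw": 0}, {"offset": [-0.93, -0.19, 0], "yaw": 0, "claw": 0}, {"offset": [-0.93, -0.19, 0], "yaw": 0, "claw": 0}, {"offset": [-0.93, -0.19, 0], "yaw": 0, "claw": 0}]'

```text
time: 29.68
ee_pos: [0.4503, -0.3322, 0.1634]
tcp_rot: [180.0, 0.0, 88.1]
wrist_force: [-0.3, -0.7, 0.2]
opening: 0.0856
grasp_force: 0.0
```

Run:
```python
from h import *
o=get_obs();print(o['ee_pos'],o['tcp_rot'],o['opening'])
weigh(10)
b,d,w=wrist(); tins(w,b)
a,d,W=cloud('top'); tins(W,a,.038,.066)
```

```text
[ 0.45027811 -0.33217729  0.16339583] [1.79990797e+02 3.49378021e-03 8.80799268e+01] 0.08556429256627932
F [-0.069  0.013  0.185] sd [0.33 0.57 0.37] J [ 9.0000e-02 -5.3092e+01  4.7064e+01  2.0000e-03  3.0000e-03  2.0000e-03] sd [0.057 0.012 0.01  0.    0.002 0.001]
tin? [321. 204.] [ 287  179   65   49 2170] [ 0.4517 -0.338   0.047 ] mid [ 0.4499 -0.338   0.047 ]
tin? [459. 280.] [451 274  21  16  73] [ 0.5699 -0.4128  0.048 ] mid [ 0.5706 -0.4137  0.0473]
tin? [404. 291.] [399 281  10  19 109] [ 0.5232 -0.424   0.0458] mid [ 0.524  -0.4247  0.047 ]
tin? [319. 194.] [310 186  18  18 246] [ 0.6013 -0.0983  0.0501] mid [ 0.6012 -0.0981  0.0502]
tin? [228. 214.] [220 205  18  18 251] [0.5525 0.1573 0.0579] mid [0.5526 0.1572 0.0583]
tin? [404. 244.] [398 237  12  18 142] [ 0.4529 -0.3364  0.0464] mid [ 0.4501 -0.3362  0.0466]
```

Aligned over the third tin, so I grasp and weigh it.

Request:
servo_tool --rows '[{"offset": [-0.01, 0, 0.5], "yaw": 0, "claw": 0}, {"offset": [-0.01, 0, 1], "yaw": 0, "claw": 0}, {"offset": [-0.01, 0, 1], "yaw": 0, "claw": 0}, {"offset": [-0.01, 0, 1], "yaw": 0, "claw": 0}]'

```text
time: 30.78
ee_pos: [0.4506, -0.3341, 0.0653]
tcp_rot: [179.9, 0.1, 88.0]
wrist_force: [0.5, -0.9, 0.8]
opening: 0.0854
grasp_force: 0.0
```

Request:
servo_tool --rows '[{"offset": [0, 0, 0.27], "yaw": 0, "claw": 0}, {"offset": [0, 0, 0.27], "yaw": 0, "claw": 0}, {"offset": [0, 0, 0.27], "yaw": 0, "claw": 1}, {"offset": [0, 0, 0.27], "yaw": 0, "claw": 1}, {"offset": [0, 0, 0.27], "yaw": 0, "claw": 1}, {"offset": [0, 0, 0.27], "yaw": 0, "claw": 1}, {"offset": [0, 0, 0.27], "yaw": 0, "claw": 1}, {"offset": [0, 0, -0.1], "yaw": 0, "claw": 1}, {"offset": [0, 0, -0.6], "yaw": 0, "claw": 1}, {"offset": [0, 0, -1], "yaw": 0, "claw": 1}, {"offset": [0, 0, -1], "yaw": 0, "claw": 1}, {"offset": [0, 0, -1], "yaw": 0, "claw": 1}]'

```text
time: 32.28
ee_pos: [0.4499, -0.3336, 0.1628]
tcp_rot: [-180.0, -0.0, 88.0]
wrist_force: [-0.4, 0.2, -1.3]
opening: 0.0512
grasp_force: 32.3
```

Request:
servo_tool --rows '[{"offset": [0, 0, 0], "yaw": 0, "claw": 1}, {"offset": [0, 0, 0], "yaw": 0, "claw": 1}, {"offset": [0, 0, 0], "yaw": 0, "claw": 1}, {"offset": [0, 0, 0], "yaw": 0, "claw": 1}]'

```text
time: 32.78
ee_pos: [0.45, -0.3336, 0.1631]
tcp_rot: [-180.0, -0.0, 88.0]
wrist_force: [0.2, 0.3, -0.8]
opening: 0.0513
grasp_force: 32.3
```

Run:
```python
from h import *
o=get_obs();print(o['ee_pos'],o['opening'])
weigh(16)
b,d,w=wrist(); z=w[...,2]; e=o['ee_pos']
m=(z>.1695)&(z<.175)&(abs(w[...,0]-e[0])<.012)&(abs(w[...,1]-e[1])<.04)
print('tin y off',np.percentile(w[m][:,1]-e[1],[1,99]))
```

```text
[ 0.44996183 -0.33360609  0.16308314] 0.051322236734795114
F [-0.112  0.057 -1.292] sd [0.53 0.51 0.5 ] J [ 0.0000e+00 -5.3884e+01  4.7746e+01  3.0000e-03  2.0000e-03 -0.0000e+00] sd [0.001 0.03  0.027 0.001 0.    0.   ]
tin y off [-0.02295718  0.02763135]
```

Tin3 weighs about 140 g, so it's light but inside the tolerance band. It goes in the middle of the tray.

Request:
servo_tool --rows '[{"offset": [0.4, 0.4, 0], "yaw": 0, "claw": 1}, {"offset": [0.8, 0.8, 0], "yaw": 0, "claw": 1}, {"offset": [1, 1, 0], "yaw": 0, "claw": 1}, {"offset": [1, 1, 0], "yaw": 0, "claw": 1}]'

```text
time: 34.12
ee_pos: [0.5545, -0.2356, 0.1629]
tcp_rot: [-180.0, -0.0, 88.2]
wrist_force: [-1.8, 0.2, -1.5]
opening: 0.0509
grasp_force: 32.4
```

Request:
servo_tool --rows '[{"offset": [0.3, 0.3, 0], "yaw": 0, "claw": 1}, {"offset": [0.4, 0.5, 0], "yaw": 0, "claw": 1}, {"offset": [0.4, 0.5, 0.2], "yaw": 0, "claw": 1}, {"offset": [0.4, 0.5, 0.6], "yaw": 0, "claw": 1}, {"offset": [0.4, 0.5, 1], "yaw": 0, "claw": 1}, {"offset": [0.4, 0.5, 1], "yaw": 0, "claw": 1}, {"offset": [0.4, 0.5, 1], "yaw": 0, "claw": 1}]'

```text
time: 35.0
ee_pos: [0.605, -0.1996, 0.0651]
tcp_rot: [179.9, 0.0, 88.0]
wrist_force: [0.5, 0.2, -0.3]
opening: 0.0511
grasp_force: 32.4
```

Request:
servo_tool --rows '[{"offset": [0, 0, 0.15], "yaw": 0, "claw": 1}, {"offset": [0, 0, 0.22], "yaw": 0, "claw": 1}, {"offset": [0, 0, 0.22], "yaw": 0, "claw": 1}, {"offset": [0, 0, 0.22], "yaw": 0, "claw": 1}, {"offset": [0, 0, 0.22], "yaw": 0, "claw": 0.22}, {"offset": [0, 0, 0.22], "yaw": 0, "claw": 0.22}, {"offset": [0, 0, 0.22], "yaw": 0, "claw": 0.22}, {"offset": [0, 0, 0.22], "yaw": 0, "claw": 0.22}, {"offset": [0, 0, -0.1], "yaw": 0, "claw": 0.22}, {"offset": [0, 0, -0.6], "yaw": 0, "claw": 0.22}, {"offset": [0, 0, -1], "yaw": 0, "claw": 0.22}, {"offset": [0, 0, -1], "yaw": 0, "claw": 0.22}]'

```text
time: 36.5
ee_pos: [0.6061, -0.1993, 0.1673]
tcp_rot: [179.7, 0.1, 88.0]
wrist_force: [1.1, 0.1, -0.4]
opening: 0.0664
grasp_force: 0.0
```

Run:
```python
from h import *
o=get_obs();print(o['ee_pos'],o['opening'])
b,d,w=wrist(); tins(w,b,.038,.066)
a,d,W=cloud('top'); tins(W,a,.038,.066); save(a,'top4.png')
```

```text
[ 0.60610369 -0.19934654  0.16731811] 0.06642828440213955
tin? [304.  38.] [290  26  27  22 145] [ 0.6008 -0.0841  0.0509] mid [ 0.6002 -0.0833  0.0511]
tin? [319. 203.] [ 285  181   65   44 2030] [ 0.607  -0.2036  0.051 ] mid [ 0.6056 -0.2041  0.051 ]
tin? [228. 213.] [220 205  18  18 250] [0.5526 0.1573 0.0578] mid [0.5526 0.1572 0.0573]
```

View pics/top4.png

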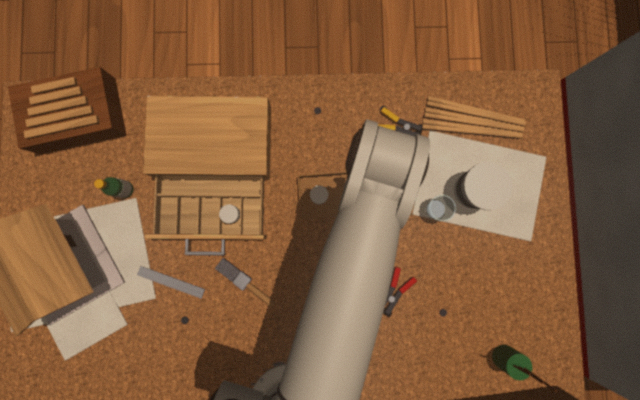

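The top view shows one tin in the drawer compartment at (228,214) and one in the tray at (319,194). The third is under the arm, and the wrist camera confirms it stands on the tray floor. Next I close the drawer by its handle.

Request:
servo_tool --rows '[{"offset": [0.5, -0.2, 0], "yaw": 0, "claw": 0.5}, {"offset": [1, -0.4, 0], "yaw": 0, "claw": 0.5}, {"offset": [1, -0.4, 0], "yaw": 0, "claw": 0.5}]'

```text
time: 36.98
ee_pos: [0.5666, -0.0948, 0.1619]
tcp_rot: [-179.9, -0.0, 88.2]
wrist_force: [1.1, 0.3, -0.4]
opening: 0.0432
grasp_force: 0.0
```

Request:
servo_tool --rows '[{"offset": [0.5, -0.2, 0], "yaw": 0, "claw": 0.5}, {"offset": [1, -0.4, 0], "yaw": 0, "claw": 0.5}, {"offset": [1, -0.4, 0], "yaw": 0, "claw": 0.5}]'

```text
time: 37.35
ee_pos: [0.5305, 0.0057, 0.1622]
tcp_rot: [-179.9, -0.0, 88.2]
wrist_force: [0.0, -1.3, 0.1]
opening: 0.0426
grasp_force: 0.0
```

Request:
servo_tool --rows '[{"offset": [0.5, -0.2, 0], "yaw": 0, "claw": 0.5}, {"offset": [1, -0.4, 0], "yaw": 0, "claw": 0.5}, {"offset": [1, -0.4, 0], "yaw": 0, "claw": 0.5}]'

```text
time: 37.72
ee_pos: [0.4944, 0.1066, 0.1624]
tcp_rot: [-179.9, 0.0, 88.2]
wrist_force: [0.7, -0.2, 0.7]
opening: 0.0426
grasp_force: 0.0
```

Request:
servo_tool --rows '[{"offset": [0.5, -0.2, 0], "yaw": 0, "claw": 0.5}, {"offset": [1, -0.4, 0], "yaw": 0, "claw": 0.5}, {"offset": [1, -0.4, 0], "yaw": 0, "claw": 0.5}]'

```text
time: 38.1
ee_pos: [0.4583, 0.2076, 0.1624]
tcp_rot: [-180.0, 0.0, 88.2]
wrist_force: [0.9, 0.6, -0.2]
opening: 0.0426
grasp_force: 0.0
```

Request:
servo_tool --rows '[{"offset": [0.17, -0.1, 0], "yaw": 0, "claw": 0.5}, {"offset": [0.17, -0.1, 0], "yaw": 0, "claw": 0.5}, {"offset": [0.17, -0.1, 0], "yaw": 0, "claw": 0.5}, {"offset": [0.17, -0.1, 0], "yaw": 0, "claw": 0.5}]'

```text
time: 38.6
ee_pos: [0.4496, 0.2227, 0.1631]
tcp_rot: [-180.0, 0.0, 88.0]
wrist_force: [-0.6, -1.1, -0.3]
opening: 0.0425
grasp_force: 0.0
```

Run:
```python
from h import *
o=get_obs();print(o['ee_pos'],o['opening'])
b,d,w=wrist(); z=w[...,2]
m=(z>.062)&(z<.08)&(abs(w[...,0]-.45)<.02)&(abs(w[...,1]-.225)<.03); print(np.percentile(w[m][:,0],[5,50,95]))
a,d,W=cloud('top'); tins(W,a,.038,.066)
```

```text
[0.44959405 0.2227423  0.16314168] 0.04252678760083247
[0.43992323 0.44460011 0.44923149]
tin? [353. 192.] [345 183  18  18 249] [ 0.6057 -0.1978  0.0501] mid [ 0.6054 -0.1982  0.0507]
tin? [319. 194.] [310 186  18  18 248] [ 0.6011 -0.0982  0.0502] mid [ 0.6013 -0.098   0.0498]
tin? [228. 214.] [220 205  18  18 254] [0.5522 0.1571 0.0581] mid [0.5525 0.1571 0.0579]
```

Request:
servo_tool --rows '[{"offset": [0, -0.05, 0.3], "yaw": 0, "claw": 0.5}, {"offset": [0, -0.05, 0.6], "yaw": 0, "claw": 0.5}, {"offset": [0, -0.05, 0.88], "yaw": 0, "claw": 0.5}, {"offset": [0, -0.05, 0.88], "yaw": 0, "claw": 0.5}, {"offset": [0, -0.05, 0.88], "yaw": 0, "claw": 0.5}, {"offset": [0, -0.05, 0.88], "yaw": 0, "claw": 1}, {"offset": [0, -0.05, 0.88], "yaw": 0, "claw": 1}, {"offset": [0, -0.05, 0.88], "yaw": 0, "claw": 1}, {"offset": [0, -0.05, 0.88], "yaw": 0, "claw": 1}, {"offset": [0, -0.05, 0.88], "yaw": 0, "claw": 1}, {"offset": [0, -0.05, 0.88], "yaw": 0, "claw": 1}]'

```text
time: 40.08
ee_pos: [0.4446, 0.2241, 0.0763]
tcp_rot: [179.9, -0.0, 88.0]
wrist_force: [-1.1, -0.2, 6.9]
opening: 0.0088
grasp_force: 29.4
```

Request:
servo_tool --rows '[{"offset": [0, 0.05, 0], "yaw": 0, "claw": 1}, {"offset": [0, 0.1, 0], "yaw": 0, "claw": 1}, {"offset": [0, 0.2, 0], "yaw": 0, "claw": 1}, {"offset": [0, 0.3, 0], "yaw": 0, "claw": 1}, {"offset": [0, 0.4, 0], "yaw": 0, "claw": 1}, {"offset": [0, 0.5, 0], "yaw": 0, "claw": 1}, {"offset": [0, 0.6, 0], "yaw": 0, "claw": 1}, {"offset": [0, 0.7, 0], "yaw": 0, "claw": 1}, {"offset": [0, 0.8, 0], "yaw": 0, "claw": 1}, {"offset": [0, 0.9, 0], "yaw": 0, "claw": 1}, {"offset": [0, 0.95, 0], "yaw": 0, "claw": 1}, {"offset": [0, 1, 0], "yaw": 0, "claw": 1}]'

```text
time: 41.58
ee_pos: [0.5444, 0.2207, 0.0764]
tcp_rot: [179.9, -0.0, 88.0]
wrist_force: [-2.6, -0.6, 7.0]
opening: 0.0086
grasp_force: 29.7
```

Request:
servo_tool --rows '[{"offset": [0, 0.05, 0], "yaw": 0, "claw": 1}, {"offset": [0, 0.1, 0], "yaw": 0, "claw": 1}, {"offset": [0, 0.2, 0], "yaw": 0, "claw": 1}, {"offset": [0, 0.3, 0], "yaw": 0, "claw": 1}, {"offset": [0, 0.4, 0], "yaw": 0, "claw": 1}, {"offset": [0, 0.5, 0], "yaw": 0, "claw": 1}, {"offset": [0, 0.55, 0], "yaw": 0, "claw": 1}, {"offset": [0, 0.59, 0], "yaw": 0, "claw": 1}, {"offset": [0, 0.61, 0], "yaw": 0, "claw": 1}, {"offset": [0, 0.61, 0], "yaw": 0, "claw": 1}]'

```text
time: 42.82
ee_pos: [0.6055, 0.2186, 0.0764]
tcp_rot: [179.9, -0.0, 88.0]
wrist_force: [-0.2, -0.3, 6.1]
opening: 0.0087
grasp_force: 29.7
```

Now I creep in 1 mm steps until the stop is felt.

Request:
servo_tool --rows '[{"offset": [0, 0.01, 0], "yaw": 0, "claw": 1}, {"offset": [0, 0.02, 0], "yaw": 0, "claw": 1}, {"offset": [0, 0.03, 0], "yaw": 0, "claw": 1}, {"offset": [0, 0.03, 0], "yaw": 0, "claw": 1}]'

```text
time: 43.32
ee_pos: [0.6083, 0.2184, 0.0764]
tcp_rot: [179.9, -0.0, 88.0]
wrist_force: [-0.9, 0.1, 5.5]
opening: 0.0089
grasp_force: 29.8
```

Request:
servo_tool --rows '[{"offset": [0, 0.01, 0], "yaw": 0, "claw": 1}, {"offset": [0, 0.01, 0], "yaw": 0, "claw": 1}, {"offset": [0, 0.01, 0], "yaw": 0, "claw": 1}]'

```text
time: 43.7
ee_pos: [0.6086, 0.2184, 0.0764]
tcp_rot: [-180.0, -0.0, 88.1]
wrist_force: [-4.8, -0.5, 7.4]
opening: 0.0091
grasp_force: 30.0
```

Request:
servo_tool --rows '[{"offset": [0, 0.01, 0], "yaw": 0, "claw": 1}, {"offset": [0, 0.01, 0], "yaw": 0, "claw": 1}, {"offset": [0, 0.01, 0], "yaw": 0, "claw": 1}]'

```text
time: 44.08
ee_pos: [0.6087, 0.2184, 0.0763]
tcp_rot: [-179.9, -0.0, 88.1]
wrist_force: [-10.8, -0.5, 10.5]
opening: 0.009
grasp_force: 30.3
```

The stop is felt: the drawer no longer moves and the force is rising. I release and lift.

Request:
servo_tool --rows '[{"offset": [0, -0.01, 0], "yaw": 0, "claw": 0.6}, {"offset": [0, -0.01, 0], "yaw": 0, "claw": 0.6}, {"offset": [0, -0.01, 0], "yaw": 0, "claw": 0.6}, {"offset": [0, -0.01, 0], "yaw": 0, "claw": 0.6}, {"offset": [0, -0.01, -0.3], "yaw": 0, "claw": 0.6}, {"offset": [0, -0.01, -0.7], "yaw": 0, "claw": 0.6}, {"offset": [0, -0.01, -1], "yaw": 0, "claw": 0.6}, {"offset": [0, -0.01, -1], "yaw": 0, "claw": 0.6}, {"offset": [0, -0.01, -1], "yaw": 0, "claw": 0.6}]'

```text
time: 45.2
ee_pos: [0.6088, 0.2181, 0.1743]
tcp_rot: [-180.0, 0.0, 88.0]
wrist_force: [-0.3, 1.1, -0.2]
opening: 0.0343
grasp_force: 0.0
```

Request:
servo_tool --rows '[{"offset": [0, -0.5, 0], "yaw": 0, "claw": 0.6}, {"offset": [0, -1, 0], "yaw": 0, "claw": 0.6}, {"offset": [0, -1, 0], "yaw": 0, "claw": 0.6}, {"offset": [0, -1, 0], "yaw": 0, "claw": 0.6}, {"offset": [0, -1, 0], "yaw": 0, "claw": 0.6}]'

```text
time: 45.82
ee_pos: [0.5097, 0.2216, 0.1747]
tcp_rot: [-180.0, 0.0, 88.0]
wrist_force: [-0.3, 0.2, 0.1]
opening: 0.0341
grasp_force: 0.0
```

Run:
```python
from h import *
o=get_obs();print(o['time'],o['ee_pos'],o['opening'])
b,d,w=wrist(); z=w[...,2]; save(b,'w9.png')
m=(z>.062)&(z<.08)&(abs(w[...,0]-.608)<.014)&(abs(w[...,1]-.22)<.03); print('bar',m.sum(),np.percentile(w[m][:,0],[5,50,95]) if m.any() else '')
a,d,W=cloud('top'); tins(W,a,.038,.066); save(a,'top9.png'); z=W[...,2]
m=(z>.062)&(z<.08)&(abs(W[...,0]-.608)<.014)&(abs(W[...,1]-.22)<.045); print('bar',m.sum(),np.percentile(W[m][:,0],[5,50,95]) if m.any() else '')
```

```text
45.825 [0.50973243 0.22157693 0.17471963] 0.034126920119313356
bar 1080 [0.60397134 0.60731992 0.61260016]
tin? [353. 192.] [345 183  18  18 245] [ 0.6055 -0.1976  0.0502] mid [ 0.6052 -0.1981  0.05  ]
tin? [319. 194.] [310 186  18  18 250] [ 0.6008 -0.0982  0.0504] mid [ 0.6006 -0.098   0.0505]
bar 105 [0.60448981 0.60797721 0.61482318]
```

View pics/w9.png

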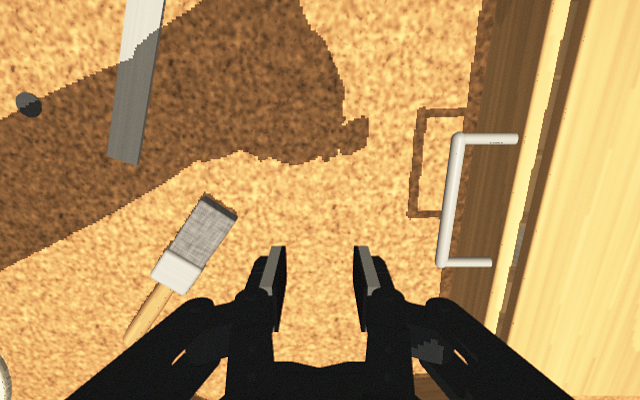

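The wrist view shows the board shut against the cabinet, with the handle bar at about (455,200) and the gripper clear of everything. The handle hit a hard stop and sits within 1 mm of its expected shut position, and both tray tins stand upright.

```bash
python3 -c "
from workcell import *
print(job_done())"
```

```text
the job is handed in; nothing more can be done
None
```

I sorted the three tins that were present and handed the job in; no verdict came back. Tins of about 100 g and 140 g stand in the tray, one of about 168 g stands in the drawer, and the drawer is shut against its stop with the water cup untouched.

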